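# Scrub the stained jar with the bottle brush

### The job

Take the glass jar with the purple stain inside and set it down gently, upright, fully on the green scrubbing pad. There, scrub it with the bottle brush from its stand: three strokes, each down to the bottom of the jar and back up through at least half its depth, without knocking the jar over or off the pad. Then hang the brush back on the prongs of its stand as it was, and leave the clean jars and the other things on the bench alone.

Things in the scene. Friction and masses are not known exactly. Their poses are not given: they have to be found in the camera images.
- stained_jar: clear glass jar, 56 mm outside diameter, 95 mm tall, open top with a thin white rim line, wall 4 mm, floor 6 mm thick (inside 48 mm wide, 89 mm deep); origin at the centre of its underside, z up along its axis; loose, about 0.18 kg. This one has an uneven purple stain on its inner wall and floor. It starts on the bench at one of three places, the two clean jars at the others
- clean_jar_1: clear glass jar, 56 mm outside diameter, 95 mm tall, open top with a thin white rim line, wall 4 mm, floor 6 mm thick (inside 48 mm wide, 89 mm deep); origin at the centre of its underside, z up along its axis; loose, about 0.18 kg. Clean; leave alone
- clean_jar_2: clear glass jar, 56 mm outside diameter, 95 mm tall, open top with a thin white rim line, wall 4 mm, floor 6 mm thick (inside 48 mm wide, 89 mm deep); origin at the centre of its underside, z up along its axis; loose, about 0.18 kg. Clean; leave alone
- scrub_pad: green non-slip pad, 130 x 130 mm, 4 mm thick, fixed to the bench; origin at the centre of its underside, so its top lies 4 mm above; x and y along its edges
- brush_stand: fixed stand: blue base plate 8 mm thick, steel post 58 mm behind (+x of) the hanging point, level fork of two steel prongs, tops 150 mm above the bench. The slot between them is 20 mm wide, along the stand's x axis, open at -x (towards the robot's side): prong ends 31 mm from the hanging point; closed 30 mm to +x. Origin on the bench right below the hanging point; z up
- stand_hang (a point): the hanging point: middle of the slot, level with the prong tops (150 mm above the bench); axes as brush_stand
- brush: bottle brush, 191 mm long, 0.08 kg, starts hanging upright, bristles down, collar on the prongs; origin at the lower end, z up to the handle. From the origin: bristle head 0-55 mm, steel stem 8 mm thick to 125 mm, orange collar 38 mm wide from 125 to 131 mm, round orange handle 20 mm thick from 131 to 191 mm (grasp here). Head and collar do not pass the slot: lift a little, draw the stem out
- brush_tip (a point): lower end of the bristle head, on the brush's axis (same point as the brush's origin). The head's firm core is 32 mm in diameter; the soft blue and white bristles look 42 mm wide but give way and bear no force
- brush_collar (a point): centre of the collar's underside, which rests on the prong tops; on the brush's axis, 125 mm above the tip
- amber_bottle: bystander: small amber dropper bottle, 30 mm in diameter, 75 mm tall; origin at the centre of its underside
- reagent_bottle: bystander: amber reagent bottle, 60 mm in diameter, 130 mm tall; origin at the centre of its underside
- slide_box: bystander: yellow and red slide box, 50 x 80 x 28 mm; origin at the centre of its underside
- marker: bystander: yellow and blue marker pen lying flat, 128 mm long, 18 mm wide; origin under the yellow barrel's middle
- timer: bystander: round steel stopwatch lying flat, 60 mm in diameter, 14 mm thick; origin at the centre of its underside

How it is judged:
On the way, in this order (a step that is already met when the one before it is completed fails the run):
1. the stained jar stands upright on the green pad, let go (x of stained_jar in the frame of scrub_pad between -0.04 and 0.04 m and y of stained_jar in the frame of scrub_pad between -0.04 and 0.04 m and z of stained_jar in the frame of scrub_pad below 0.009 m and angle between stained_jar's own z axis and vertical below 0.1 rad and contact force between the fingers and stained_jar below 0.1 N and linear speed of stained_jar below 0.03 m/s), for 0.2 s.
2. first stroke: brush tip down inside the stained jar, within 12 mm of its floor, the jar on the pad (x of brush_tip in the frame of stained_jar between -0.02 and 0.02 m and y of brush_tip in the frame of stained_jar between -0.02 and 0.02 m and z of brush_tip in the frame of stained_jar below 0.018 m and x of stained_jar in the frame of scrub_pad between -0.04 and 0.04 m and y of stained_jar in the frame of scrub_pad between -0.04 and 0.04 m and z of stained_jar in the frame of scrub_pad below 0.009 m and angle between stained_jar's own z axis and vertical below 0.1 rad), for 0.04 s.
3. first stroke: brush tip drawn up at least 40 mm above the jar's floor (z of brush_tip in the frame of stained_jar above 0.046 m and x of stained_jar in the frame of scrub_pad between -0.04 and 0.04 m and y of stained_jar in the frame of scrub_pad between -0.04 and 0.04 m and z of stained_jar in the frame of scrub_pad below 0.009 m and angle between stained_jar's own z axis and vertical below 0.1 rad), for 0.04 s.
4. second stroke: brush tip down inside the stained jar, within 12 mm of its floor, the jar on the pad (all of step 2), for 0.04 s.
5. second stroke: brush tip drawn up at least 40 mm above the jar's floor (all of step 3), for 0.04 s.
6. third stroke: brush tip down inside the stained jar, within 12 mm of its floor, the jar on the pad (all of step 4), for 0.04 s.
7. third stroke: brush tip drawn up at least 40 mm above the jar's floor (all of step 5), for 0.04 s.
At the end, for the whole second after the job is handed in: Stained jar upright (within 0.1 rad) on the pad, its axis within 40 mm of the pad's centre along each edge; brush at rest, upright (within 0.15 rad), collar on the prong tops (-7 to +8 mm), within 12 mm of the slot's middle line and 30 mm of the hanging point along it (x of stained_jar in the frame of scrub_pad between -0.04 and 0.04 m and y of stained_jar in the frame of scrub_pad between -0.04 and 0.04 m and z of stained_jar in the frame of scrub_pad below 0.009 m and angle between stained_jar's own z axis and vertical below 0.1 rad and x of brush_collar in the frame of brush_stand between -0.03 and 0.03 m and y of brush_collar in the frame of brush_stand between -0.012 and 0.012 m and z of brush_collar in the frame of brush_stand between 0.143 and 0.158 m and angle between brush's own z axis and vertical below 0.15 rad and linear speed of brush below 0.05 m/s and linear speed of stained_jar below 0.03 m/s); the robot touches nothing.
It fails at once if the stained jar is tipped more than 0.5 rad (angle between stained_jar's own z axis and vertical above 0.5 rad).
It fails at once if the stained jar is dropped (falls free faster than 0.5 m/s) (linear speed of stained_jar above 0.5 m/s and contact force between the fingers and stained_jar below 0.05 N).
It fails at once if a clean jar or other bystander is moved more than 25 mm (distance of any of clean_jar_1, clean_jar_2, amber_bottle, reagent_bottle, slide_box, marker, timer from where it was at the start of the episode above 0.025 m).
It also fails if it takes over 69 s, if anything falls off the work surface, if the arm or the gripper's body presses on something with over 40 N, if the wrist force passes 120 N, or if a joint passes its speed limit or range.

### The arm

A 6-joint arm with a two-finger parallel gripper is mounted at the origin on the work surface. World frame = base frame: x ahead of the robot, y to its left, z up, the work surface at z = 0. Lengths are in m, angles in rad, forces in N, time in s.
With the tool pointing down it reaches from about 0.25 to 0.775 m from the base axis. Payload 4 kg.
Tool frame: the origin (TCP) lies at the very end of the fingers, on their centre line; the grasp point (between the pads) lies 19 mm behind it (robot.pinch_z is the distance from the TCP to the grasp point, in m); z points along the fingers, y is the line along which they close (so a half turn about z gives the same grasp; the last joint's range is limited). The gripper opens to 94 mm and grips with 3 to 60 N. Pads are 16 mm wide; open, the fingers measure 119 mm over their backs; the gripper's body (75 mm by 177 mm) begins 78 mm behind the grasp point.
Start: joints at [1.049, 0.087, 1.371, -0, 1.684, -0.103], TCP at [0.224, 0.502, 0.206] pointing down, gripper open.
Joint ranges: [-3.1, 3.1], [-0.76, 2.03], [0.27, 2.55], [-1.08, 4.22], [0.17, 2.65], [-2.57, 2.57]. Speed limits (rad/s): [2.79, 2.79, 3.14, 3.14, 3.14, 3.14].

### API

Orientations are given as [roll, pitch, yaw] about the fixed x, y, z axes, in that order (R = Rz(yaw) Ry(pitch) Rx(roll)).
In Python, from bench import robot gives the robot as it stands.
- The arm moves only by the tool arm_command, never from a script. Its argument "targets" is one flat list of numbers, 7 for each row, row after row: the turn, a rotation vector about the tool's x, y, z in degrees, then the shift along the tool's x, y, z in mm, then the closure, from -1 (fully open) to 1 (shut). In form: [ax, ay, az, x, y, z, hand, ax, ay, az, x, y, z, hand, ...]. A call has 1 to 20 rows; each row is the pose to reach, as a shift and turn from the pose commanded when the call began, along the tool's axes at that moment; what a row does not reach only later rows make up. A row lasts 1/10 s, in which the tool goes at most 50 mm and 8.59 degrees, less where a joint would pass 70% of its speed; a pose out of reach is approached as far as the arm can. A call with a gripper value outside its range is refused whole. The fingers move at their own pace and stop on an object; the grip force is fixed at half the most. Time passes only in rows, so rows that repeat a pose let the fingers close. It gives the time, the measured TCP pose, the force, the opening and the grip force at its end, in the units of the state.
- robot.get_obs(): the state, without advancing time (a new reading comes with each control period).
- robot.snapshot(name): name is "scene" or "top" or "wrist"; returns a dict with "color" (480x640x3 uint8, red, green, blue), "range_z" (480x640 float32, m along the optical axis (not along the pixel's ray), 0 where there is no reading), "fx", "fy", "cx", "cy" (pixels), "dist_coeffs" ([k1, k2, p1, p2, k3] as OpenCV has them; the pictures are not rectified), "T" (4x4, takes a point from camera to world coordinates); the wrist camera has in their place "T_tool_cam" (4x4, takes a point from camera to tool coordinates, whose origin is the TCP and whose axes are the flange's). Camera axes: x right, y down, z forward; pixel columns grow to the right and rows downward; lengths in m; the calibration is good to about 2 mm. A picture is of the moment at which its call begins: read the wrist's pose just before it.
- robot.close_job(): hands the job in; it is judged then, once.
The state is a dict: "time": time; "joint_positions": joint angles; "qvel": joint speeds; "joint_torque": joint torques, N m; "tool_pos": TCP position; "ee_rot": TCP orientation; "wrist_force": force on the tool from outside, world axes, zero at the start; "wrist_torque": the same for the moment, N m; "width": finger opening in m; "finger_force": force on a finger pad.
Only numpy, scipy, OpenCV 4.12 (cv2) and the standard library are available. Lean on these libraries where they do the work, as an engineer would, in place of code of your own. Each camera call takes 0.05 s, during which the arm holds its last target. There are 200 camera calls.

## Working session

There is one attempt and no reset: what is moved stays moved. The work goes in short steps, Python scripts to look and compute and a tool call to move; the robot and the scene stay as the last step left them, time stands still between calls to the robot, and variables do not carry over. Pictures are saved under pics/ and viewed, at most 10 in all, crops included, and the job is handed in when it is done.

Besides the shell and the picture viewer there is one more tool, called after "Call:" as name(argument=value, ...) on one line, values as JSON. arm_command: Moves the arm, as the interface text tells. Its arguments: {"type":"object","properties":{"targets":{"type":"array"}},"required":["targets"]}

```bash
ls; mkdir -p pics; cat > h.py <<'E'
import numpy as np, cv2, json, pickle
from bench import robot
from scipy.spatial.transform import Rotation as R
def snap(name):
    o=robot.get_obs(); s=robot.snapshot(name); 
    if name=="wrist":
        T=np.eye(4); T[:3,:3]=R.from_euler('xyz',o['ee_rot']).as_matrix() if np.size(o['ee_rot'])==3 else np.array(o['ee_rot']); T[:3,3]=o['tool_pos']
        s['T']=T@np.array(s['T_tool_cam'])
    return s
def K(s): return np.array([[s['fx'],0,s['cx']],[0,s['fy'],s['cy']],[0,0,1.]])
def plane(s,uv,z):
    p=cv2.undistortPoints(np.array(uv,float).reshape(-1,1,2),K(s),np.array(s['dist_coeffs']))[:,0]
    T=np.array(s['T']); d=np.c_[p,np.ones(len(p))]@T[:3,:3].T; o=T[:3,3]
    return o+d*((z-o[2])/d[:,2])[:,None]
def save(s,f): cv2.imwrite('pics/'+f,s['color'][:,:,::-1])
E
python3 - <<'E'
from h import *
for n in ("scene","top"):
    s=snap(n); save(s,n+'.png'); pickle.dump(s,open(n+'.pkl','wb')); print(n,np.round(s['T'],3).tolist(),s['fx'])
print(robot.get_obs(), robot.pinch_z)
E
```

```text
pics
scene [[-0.142, 0.716, -0.684, 1.212], [0.99, 0.093, -0.108, 0.03], [-0.013, -0.692, -0.721, 0.758], [0.0, 0.0, 0.0, 1.0]] 478.3087992510106
top [[-0.017, -0.985, 0.172, 0.449], [-1.0, 0.015, -0.013, -0.04], [0.01, -0.172, -0.985, 0.884], [0.0, 0.0, 0.0, 1.0]] 445.13055132932556
{'time': 0.1, 'joint_positions': array([ 1.04894714e+00,  8.78821916e-02,  1.37203650e+00, -5.41084536e-06,
        1.68359525e+00, -1.03072010e-01]), 'qvel': array([ 0.00042247, -0.00091269, -0.00342005,  0.00086205, -0.0005389 ,
       -0.00092274]), 'joint_torque': array([ 2.35359345e-03, -3.41251910e+01, -3.03302479e+01,  7.19101494e-02,
        3.03654245e-02, -1.02109166e-04]), 'tool_pos': array([0.22341057, 0.50206719, 0.20445441]), 'ee_rot': array([-3.13968101e+00, -1.92331069e-04,  2.72281469e+00]), 'wrist_force': array([-0.47913104, -0.44876415, -0.02858395]), 'wrist_torque': array([0.06805906, 0.0034932 , 0.05229642]), 'finger_force': 0.0, 'width': 0.09404846504057107} 0.0188
```

View pics/top.png

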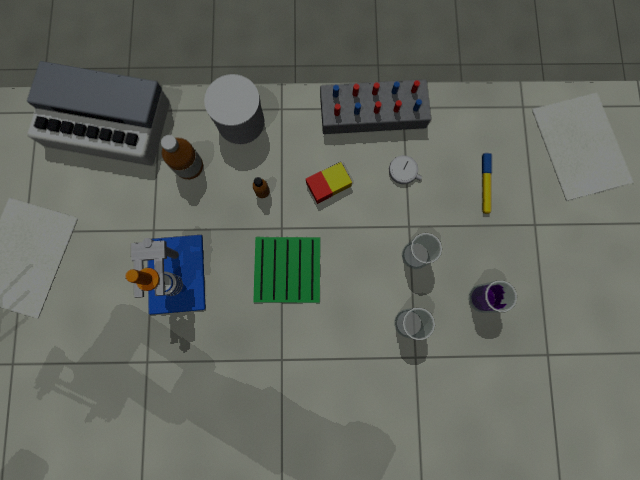

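View pics/scene.png

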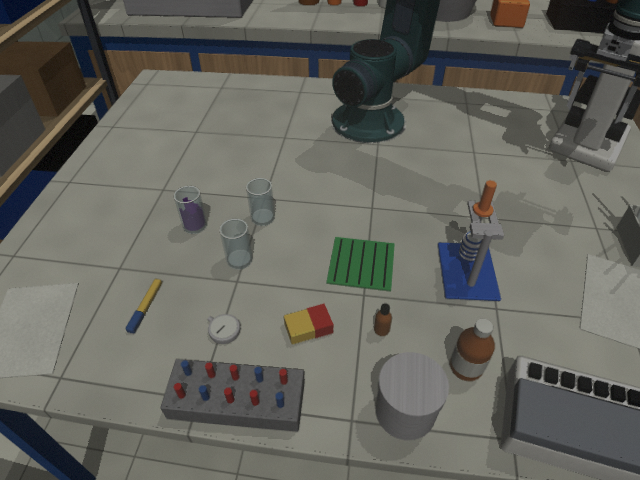

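The top view shows the stained jar's rim at (500,296) and the clean jars at (425,249) and (418,324). The pad is at (287,270), and the stand's blue plate is at (177,275) with the brush handle top at (131,276). The scene view agrees with this.

```bash
python3 - <<'E'
from h import *
s=pickle.load(open('top.pkl','rb')); sc=pickle.load(open('scene.pkl','rb'))
def mask(s,lo,hi): return cv2.inRange(cv2.cvtColor(s['color'],cv2.COLOR_RGB2HSV),lo,hi)
def big(m):
    c=max(cv2.findContours(m,0,2)[0],key=cv2.contourArea); return c
for nm,lo,hi,z in (('pad',(50,100,40),(75,255,255),.004),('plate',(105,170,60),(125,255,255),.008)):
  for n,q in (('top',s),('scene',sc)):
    m=cv2.morphologyEx(mask(q,lo,hi),cv2.MORPH_CLOSE,np.ones((9,9)))
    c=big(m); p=plane(q,c[:,0],z)[:,:2].astype(np.float32)
    print(nm,n,cv2.minAreaRect(p))
for n,q in (('top',s),('scene',sc)):
    c=big(mask(q,(5,150,100),(15,255,255)) if n=='scene' else mask(q,(5,180,120),(18,255,255))[:,:]); print('orange',n,cv2.boundingRect(c))
print('stained rim',plane(s,[(500,296)],.095)); print('clean',plane(s,[(425,249),(418,324)],.095)[:,:2])
print('handle top',plane(s,[(131,276)],.216),plane(sc,[(489,184)],.216))
print('pur scene',plane(sc,[(188,196)],.095),'clean',plane(sc,[(260,186),(234,229)],.095))
v=s['color'][225:330,110:215]; v=cv2.resize(v,None,fx=4,fy=4,interpolation=2)
w=cv2.resize(sc['color'][170:305,430:505],None,fx=3,fy=3,interpolation=2)
o=np.zeros((420,660,3),np.uint8); o[:420,:420]=v; o[:405,425:650]=w
cv2.imwrite('pics/st.png',o[:,:,::-1])
E
```

```text
pad top ((0.5457862615585327, 0.022998962551355362), (0.1288057267665863, 0.12956348061561584), 89.101318359375)
pad scene ((0.5467791557312012, 0.020618699491024017), (0.12837618589401245, 0.13007964193820953), 88.63446044921875)
plate top ((0.539646565914154, 0.24095486104488373), (0.14820203185081482, 0.10754052549600601), 3.977618455886841)
plate scene ((-0.40819641947746277, -0.840445876121521), (0.054568417370319366, 0.3593270480632782), 0.19373945891857147)
orange top (126, 270, 12, 12)
orange scene (496, 0, 34, 27)
stained rim [[ 0.48166382 -0.36113855  0.095     ]]
clean [[ 0.56799652 -0.23250212]
 [ 0.43561446 -0.21275915]]
handle top [[0.51571867 0.24110984 0.216     ]] [[0.52064797 0.2349374  0.216     ]]
pur scene [[ 0.48879962 -0.35808826  0.095     ]] clean [[ 0.43751718 -0.21198318  0.095     ]
 [ 0.57349359 -0.23372959  0.095     ]]
```

View pics/st.png

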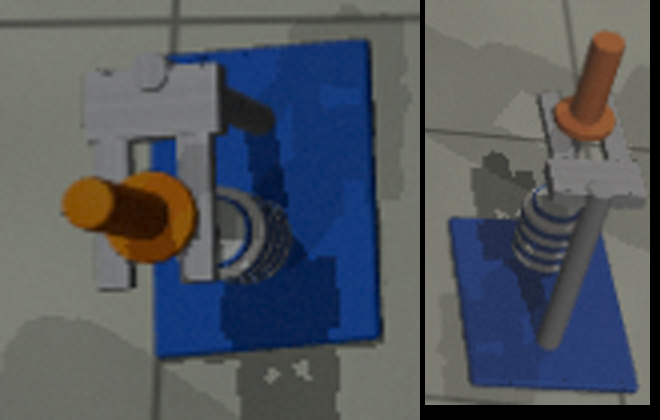

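```bash
cat >> h.py <<'E'
def go(xyz,yaw=None):
    o=robot.get_obs(); M=R.from_euler('xyz',o['ee_rot']); d=M.inv().apply(np.array(xyz)-o['tool_pos'])*1000
    y=o['ee_rot'][2] if yaw is None else np.radians(yaw)
    rv=np.degrees((M.inv()*R.from_euler('xyz',[np.pi,0,y])).as_rotvec())
    print('t',round(o['time'],2),'pos',np.round(o['tool_pos'],4),'yaw',round(np.degrees(o['ee_rot'][2]),1),'rv',np.round(rv,2),'d',np.round(d,1),'w',round(o['width'],4),'f',np.round(o['wrist_force'],1))
E
python3 -c "
from h import *
go((.485,-.36,.24),59); print(np.round(robot.snapshot('wrist')['T_tool_cam'],3))"
```

```text
t 0.1 pos [0.2234 0.5021 0.2045] yaw 156.0 rv [-9.000e-02  8.000e-02  9.701e+01] d [-589.5 -681.3  -34.4] w 0.094 f [-0.5 -0.4 -0. ]
[[-0.    -0.963 -0.269  0.079]
 [ 1.    -0.     0.    -0.001]
 [-0.001 -0.269  0.963 -0.179]
 [ 0.     0.     0.     1.   ]]
```

Call:
arm_command(targets=[0, 0, 0, 0, 0, -34, -1, 0, 0, 20, -118, -136, -34, -1, 0, 0, 40, -236, -272, -34, -1, 0, 0, 60, -354, -409, -34, -1, 0, 0, 80, -472, -545, -34, -1, 0, 0, 97, -589, -681, -34, -1, 0, 0, 97, -589, -681, -34, -1, 0, 0, 97, -589, -681, -34, -1, 0, 0, 97, -589, -681, -34, -1, 0, 0, 97, -589, -681, -34, -1, 0, 0, 97, -589, -681, -34, -1, 0, 0, 97, -589, -681, -34, -1, 0, 0, 97, -589, -681, -34, -1, 0, 0, 97, -589, -681, -34, -1, 0, 0, 97, -589, -681, -34, -1, 0, 0, 97, -589, -681, -34, -1, 0, 0, 97, -589, -681, -34, -1, 0, 0, 97, -589, -681, -34, -1, 0, 0, 97, -589, -681, -34, -1, 0, 0, 97, -589, -681, -34, -1])

```text
time: 2.15
tool_pos: [0.4846, -0.3642, 0.2346]
ee_rot: [-3.136, 0.0, 1.024]
wrist_force: [-0.4, 0.7, 1.0]
width: 0.0941
finger_force: 0.0
```

Call:
arm_command(targets=[0, 0, 0, 0, 0, 0, -1, 0, 0, 0, 0, 0, 0, -1, 0, 0, 0, 0, 0, 0, -1])

```text
time: 2.45
tool_pos: [0.4849, -0.3578, 0.2406]
ee_rot: [3.14, -0.0, 1.031]
wrist_force: [0.1, -0.0, -0.6]
width: 0.0942
finger_force: 0.0
```

```bash
python3 - <<'E'
from h import *
go((.485,-.36,.24),59)
s=snap('wrist'); save(s,'w1.png'); pickle.dump(s,open('w1.pkl','wb'))
E
```

```text
t 2.45 pos [ 0.4849 -0.3578  0.2406] yaw 59.1 rv [ 0.09 -0.    0.09] d [-1.8  1.2  0.6] w 0.0942 f [ 0.1 -0.  -0.6]
```

View pics/w1.png

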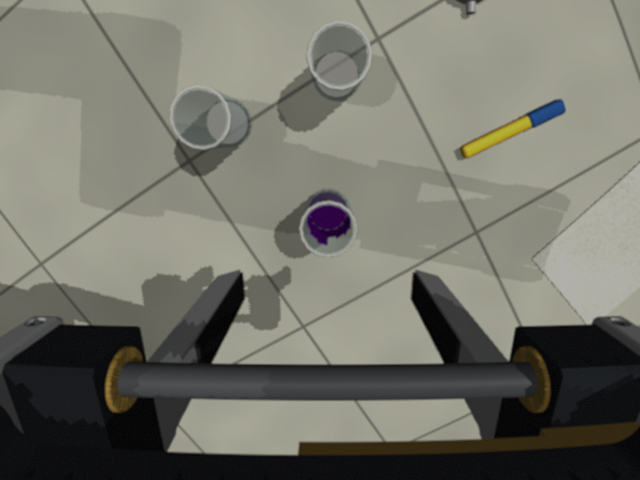

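The wrist view shows the stained jar's rim centred at about (328.5, 229), clear of both clean jars.

```bash
python3 - <<'E'
from h import *
s=pickle.load(open('w1.pkl','rb'))
e=plane(s,[(328.5,229),(300,229),(357,229),(328.5,201),(328.5,256)],.095); print(np.round(e,4), np.linalg.norm(e[1]-e[2]),np.linalg.norm(e[3]-e[4]))
go((*e[0,:2],.045))
E
```

```text
[[ 0.4829 -0.3631  0.095 ]
 [ 0.4593 -0.3489  0.095 ]
 [ 0.5065 -0.3772  0.095 ]
 [ 0.4969 -0.3396  0.095 ]
 [ 0.4688 -0.3867  0.095 ]] 0.05514288276361211 0.054871414767070664
t 2.5 pos [ 0.4849 -0.3578  0.2408] yaw 59.1 rv [0.11 0.01 0.  ] d [ -5.5   0.6 195.8] w 0.094 f [ 0.3  0.5 -0.2]
```

Call:
arm_command(targets=[0, 0, 0, -5.5, 0.5, 30, -1, 0, 0, 0, -5.5, 0.5, 70, -1, 0, 0, 0, -5.5, 0.5, 110, -1, 0, 0, 0, -5.5, 0.5, 150, -1, 0, 0, 0, -5.5, 0.5, 180, -1, 0, 0, 0, -5.5, 0.5, 196, -1, 0, 0, 0, -5.5, 0.5, 196, -1, 0, 0, 0, -5.5, 0.5, 196, -0.3, 0, 0, 0, -5.5, 0.5, 196, 0, 0, 0, 0, -5.5, 0.5, 196, 0.2, 0, 0, 0, -5.5, 0.5, 196, 0.5, 0, 0, 0, -5.5, 0.5, 196, 1, 0, 0, 0, -5.5, 0.5, 196, 1, 0, 0, 0, -5.5, 0.5, 196, 1, 0, 0, 0, -5.5, 0.5, 196, 1])

```text
time: 4.0
tool_pos: [0.4824, -0.3643, 0.0441]
ee_rot: [3.141, 0.0, 1.03]
wrist_force: [-1.7, 0.4, 4.3]
width: 0.0546
finger_force: 29.9
```

```bash
python3 - <<'E'
from h import *
print(robot.get_obs()['finger_force'])
go((.4829,-.3631,.12)); go((.546,.022,.12),98)
E
```

```text
29.89399267360568
t 4.0 pos [ 0.4824 -0.3643  0.0441] yaw 59.0 rv [0.02 0.01 0.  ] d [  1.3  -0.2 -75.9] w 0.0546 f [-1.7  0.4  4.3]
t 4.0 pos [ 0.4824 -0.3643  0.0441] yaw 59.0 rv [ 2.0e-02  2.0e-02 -3.9e+01] d [ 363.9 -144.5  -76. ] w 0.0546 f [-1.7  0.4  4.3]
```

Call:
arm_command(targets=[0, 0, 0, 0, 0, -5, 1, 0, 0, 0, 0, 0, -20, 1, 0, 0, 0, 0, 0, -45, 1, 0, 0, 0, 0, 0, -75, 1, 0, 0, 0, 0, 0, -105, 1, 0, 0, 0, 0, 0, -130, 1, 0, 0, 0, 0, 0, -130, 1, 0, 0, -2, 18, -7, -130, 1, 0, 0, -5, 46, -18, -130, 1, 0, 0, -9, 82, -33, -130, 1, 0, 0, -13, 118, -47, -130, 1, 0, 0, -17, 155, -62, -130, 1, 0, 0, -21, 191, -76, -130, 1, 0, 0, -25, 228, -91, -130, 1, 0, 0, -29, 264, -105, -130, 1, 0, 0, -33, 300, -120, -130, 1, 0, 0, -36, 334, -133, -130, 1, 0, 0, -39, 355, -142, -130, 1, 0, 0, -39, 364, -144.5, -130, 1, 0, 0, -39, 364, -144.5, -130, 1])

```text
time: 6.0
tool_pos: [0.545, 0.0237, 0.1717]
ee_rot: [-3.138, -0.001, 1.712]
wrist_force: [0.1, 0.1, -2.9]
width: 0.0546
finger_force: 29.9
```

```bash
python3 - <<'E'
from h import *
go((.546,.022,.0485))
E
```

```text
t 6.0 pos [0.545  0.0237 0.1717] yaw 98.1 rv [-0.18 -0.04  0.  ] d [ -1.9   1.1 123.2] w 0.0546 f [ 0.1  0.1 -2.9]
```

Call:
arm_command(targets=[0, 0, 0, 0, 0, 0, 1, 0, 0, 0, 0, 0, 15, 1, 0, 0, 0, 0, 0, 40, 1, 0, 0, 0, 0, 0, 65, 1, 0, 0, 0, 0, 0, 90, 1, 0, 0, 0, 0, 0, 108, 1, 0, 0, 0, 0, 0, 116, 1, 0, 0, 0, 0, 0, 121, 1, 0, 0, 0, 0, 0, 124, 1, 0, 0, 0, 0, 0, 125, 1, 0, 0, 0, 0, 0, 125.5, 1, 0, 0, 0, 0, 0, 125.5, 1, 0, 0, 0, 0, 0, 125.5, 1])

```text
time: 7.3
tool_pos: [0.5464, 0.0223, 0.0486]
ee_rot: [3.14, 0.0, 1.711]
wrist_force: [-0.7, 0.3, -3.5]
width: 0.0546
finger_force: 29.9
```

Call:
arm_command(targets=[0, 0, 0, 0, 0, 0.5, 1, 0, 0, 0, 0, 0, 1, 1, 0, 0, 0, 0, 0, 1, 1, 0, 0, 0, 0, 0, 1, 0.1, 0, 0, 0, 0, 0, 1, -0.2, 0, 0, 0, 0, 0, 1, -0.5, 0, 0, 0, 0, 0, 1, -1, 0, 0, 0, 0, 0, 1, -1, 0, 0, 0, 0, 0, 1, -1, 0, 0, 0, 0, 0, 1, -1, 0, 0, 0, 0, 0, -20, -1, 0, 0, 0, 0, 0, -60, -1, 0, 0, 0, 0, 0, -100, -1, 0, 0, 0, 0, 0, -145, -1, 0, 0, 0, 0, 0, -190, -1, 0, 0, 0, 0, 0, -190, -1, 0, 0, 0, 0, 0, -190, -1])

```text
time: 9.0
tool_pos: [0.5467, 0.0222, 0.2396]
ee_rot: [3.138, 0.001, 1.711]
wrist_force: [-0.0, -0.4, -0.5]
width: 0.0941
finger_force: 0.0
```

```bash
python3 - <<'E'
from h import *
go((.518,.238,.30))
s=snap('wrist'); pickle.dump(s,open('w2.pkl','wb'))
cv2.imwrite('pics/w2.png',s['color'][:,:,::-1])
E
```

```text
t 9.0 pos [0.5467 0.0222 0.2396] yaw 98.0 rv [0.21 0.04 0.  ] d [217.6   1.8 -60.5] w 0.0941 f [-0.  -0.4 -0.5]
```

View pics/w2.png

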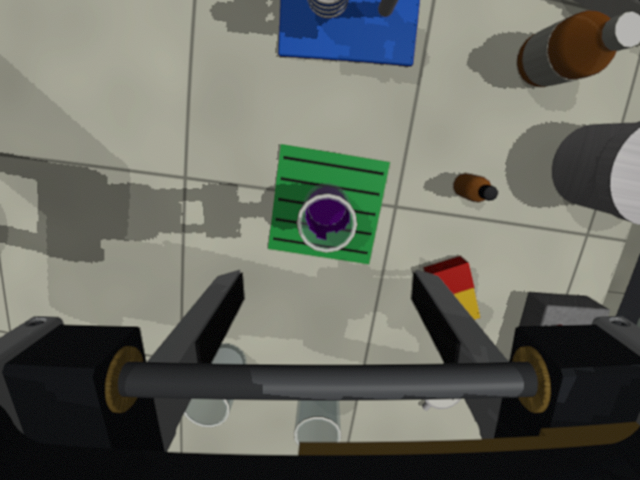

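```bash
python3 - <<'E'
from h import *
s=pickle.load(open('w2.pkl','rb'))
e=plane(s,[(328,222),(299.5,222),(356.5,222),(328,193.5),(328,251)],.099); print(np.round(e,4), np.linalg.norm(e[1]-e[2]),np.linalg.norm(e[3]-e[4]))
m=cv2.inRange(cv2.cvtColor(s['color'],cv2.COLOR_RGB2HSV),(50,100,40),(75,255,255))
p=plane(s,[(280,145),(389,162),(369,263),(267,248)],.004); print(p.round(4),p.mean(0))
E
```

```text
[[ 0.5465  0.0251  0.099 ]
 [ 0.5198  0.0214  0.099 ]
 [ 0.5733  0.0289  0.099 ]
 [ 0.5428  0.052   0.099 ]
 [ 0.5506 -0.0034  0.099 ]] 0.05399151994314771 0.05594346839214912
[[ 0.4821  0.0866  0.004 ]
 [ 0.6112  0.0851  0.004 ]
 [ 0.6093 -0.0425  0.004 ]
 [ 0.479  -0.0405  0.004 ]] [0.54538261 0.02217734 0.004     ]
```

Call:
arm_command(targets=[0, 0, 0, 40, 0, -60, -1, 0, 0, 0, 80, 0, -60, -1, 0, 0, 0, 120, 0, -60, -1, 0, 0, 0, 165, 1, -60, -1, 0, 0, 0, 205, 1.5, -60, -1, 0, 0, 0, 217.5, 2, -60, -1, 0, 0, 0, 217.5, 2, -60, -1, 0, 0, 0, 217.5, 2, -60, -1])

```text
time: 9.85
tool_pos: [0.5176, 0.2369, 0.2965]
ee_rot: [-3.139, 0.001, 1.71]
wrist_force: [-0.4, -0.0, 0.2]
width: 0.0939
finger_force: 0.0
```

```bash
python3 - <<'E'
from h import *
go((.518,.238,.172))
s=snap('wrist'); pickle.dump(s,open('w3.pkl','wb'))
cv2.imwrite('pics/w3.png',s['color'][:,:,::-1])
E
```

```text
t 9.85 pos [0.5176 0.2369 0.2965] yaw 98.0 rv [-0.15  0.08 -0.  ] d [  1.2   0.9 124.5] w 0.0939 f [-0.4 -0.   0.2]
```

View pics/w3.png

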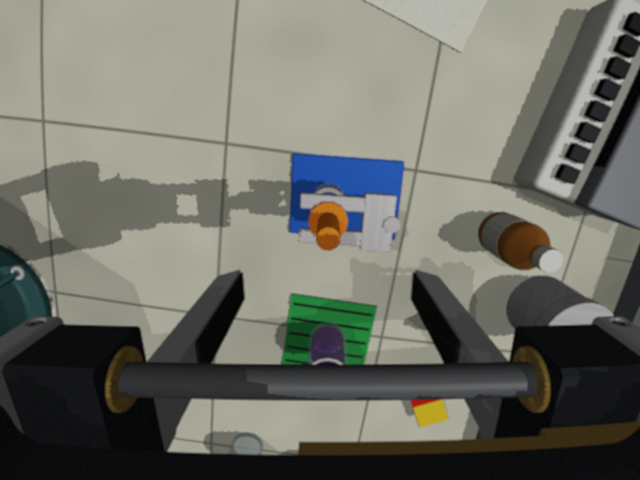

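```bash
python3 - <<'E'
from h import *
s=pickle.load(open('w3.pkl','rb'))
H=cv2.cvtColor(s['color'],cv2.COLOR_RGB2HSV)
v=cv2.resize(s['color'][140:270,270:420],None,fx=5,fy=5,interpolation=2); cv2.imwrite('pics/w3c.png',v[:,:,::-1])
print('top',plane(s,[(328,238)],.216),'collar',plane(s,[(328,223)],.156))
E
```

```text
top [[0.5164159  0.24093514 0.216     ]] collar [[0.5166982  0.23870002 0.156     ]]
```

View pics/w3c.png

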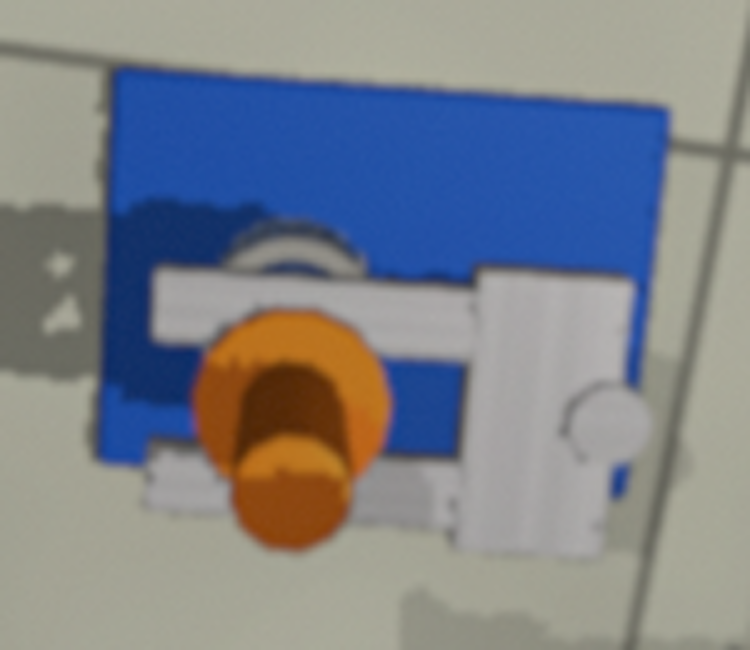

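```bash
python3 - <<'E'
from h import *
s=pickle.load(open('w3.pkl','rb'))
c=lambda L:[(270+u/5-.4,140+v/5-.4) for u,v in L]
a=plane(s,c([(150,343),(470,360),(145,442),(458,460)]),.15)[:,:2]; print(a.round(4))
m=(a[[0,1]]+a[[2,3]])/2; d=m[1]-m[0]; n=np.linalg.norm(d); u=d/n
print('yaw',np.degrees(np.arctan2(d[1],d[0])),'len',n,'hang',m[0]+u*.031,m[1]-u*.03)
t=plane(s,c([(291,492)]),.216); print('top',t,'collar',plane(s,c([(292,403)]),.156))
go((t[0,0],t[0,1]-.001,.175))
E
```

```text
[[0.488  0.2479]
 [0.5491 0.2531]
 [0.4894 0.2284]
 [0.55   0.2333]]
yaw 4.745940285983935 len 0.06106759299582108 hang [0.51958973 0.24071658] [0.51965709 0.24072217]
top [[0.51626167 0.24091348 0.216     ]] collar [[0.51632061 0.24139195 0.156     ]]
t 9.9 pos [0.5179 0.2365 0.297 ] yaw 97.9 rv [-0.1   0.06 -0.  ] d [  3.7  -0.9 122. ] w 0.0939 f [0.3 0.2 0.1]
```

Call:
arm_command(targets=[0, 0, 0, 4.5, -1, 20, -1, 0, 0, 0, 4.5, -1, 50, -1, 0, 0, 0, 4.5, -1, 80, -1, 0, 0, 0, 4.5, -1, 105, -1, 0, 0, 0, 4.5, -1, 120, -1, 0, 0, 0, 4.5, -1, 125, -1, 0, 0, 0, 4.5, -1, 125, -1, 0, 0, 0, 4.5, -1, 125, -0.3, 0, 0, 0, 4.5, -1, 125, 0.2, 0, 0, 0, 4.5, -1, 125, 0.45, 0, 0, 0, 4.5, -1, 125, 0.7, 0, 0, 0, 4.5, -1, 125, 1, 0, 0, 0, 4.5, -1, 125, 1, 0, 0, 0, 4.5, -1, 125, 1, 0, 0, 0, 4.5, -1, 125, 1, 0, 0, 0, 4.5, -1, 125, 1, 0, 0, 0, 4.5, -1, 125, 1])

```text
time: 11.6
tool_pos: [0.5161, 0.2422, 0.173]
ee_rot: [3.141, -0.0, 1.71]
wrist_force: [-0.4, 0.6, -1.0]
width: 0.0194
finger_force: 30.0
```

```bash
python3 - <<'E'
from h import *
print(robot.get_obs()['finger_force'],robot.get_obs()['wrist_torque'])
p=robot.get_obs()['tool_pos']
go(p+[0,0,.012]); u=np.array([np.cos(.083),np.sin(.083),0]); go(p-u*.10+[0,0,.012])
E
```

```text
29.99757707118988 [-0.03917546  0.07416936  0.03354924]
t 11.6 pos [0.5161 0.2422 0.173 ] yaw 98.0 rv [ 0.01 -0.   -0.  ] d [  0.   0. -12.] w 0.0194 f [-0.4  0.6 -1. ]
t 11.6 pos [0.5161 0.2422 0.173 ] yaw 98.0 rv [ 0.01 -0.   -0.  ] d [  5.7 -99.8 -12. ] w 0.0194 f [-0.4  0.6 -1. ]
```

Call:
arm_command(targets=[0, 0, 0, 0, 0, -4, 1, 0, 0, 0, 0, 0, -10, 1, 0, 0, 0, 0, 0, -12, 1, 0, 0, 0, 0, 0, -12, 1, 0, 0, 0, 0.3, -5, -12, 1, 0, 0, 0, 1, -17, -12, 1, 0, 0, 0, 2, -35, -12, 1, 0, 0, 0, 3, -55, -12, 1, 0, 0, 0, 4.5, -78, -12, 1, 0, 0, 0, 5.5, -96, -12, 1, 0, 0, 0, 5.7, -100, -12, 1, 0, 0, 0, 5.7, -100, -12, 1, 0, 0, 0, 5.7, -100, -30, 1, 0, 0, 0, 5.7, -100, -60, 1, 0, 0, 0, 5.7, -100, -90, 1, 0, 0, 0, 5.7, -100, -110, 1, 0, 0, 0, 5.7, -100, -115, 1, 0, 0, 0, 5.7, -100, -115, 1])

```text
time: 13.4
tool_pos: [0.4171, 0.2341, 0.2883]
ee_rot: [3.14, -0.0, 1.71]
wrist_force: [-0.4, -0.0, -0.8]
width: 0.0199
finger_force: 30.0
```

```bash
python3 - <<'E'
from h import *
go((.5465,.0243,.287))
E
```

```text
t 13.4 pos [0.4171 0.2341 0.2883] yaw 98.0 rv [ 0.08 -0.02 -0.  ] d [-225.7   99.     1.4] w 0.0199 f [-0.4 -0.  -0.8]
```

Call:
arm_command(targets=[0, 0, 0, -10, 4, 0, 1, 0, 0, 0, -35, 15, 0, 1, 0, 0, 0, -65, 28, 0, 1, 0, 0, 0, -95, 41, 0, 1, 0, 0, 0, -125, 55, 0, 1, 0, 0, 0, -155, 68, 0, 1, 0, 0, 0, -185, 81, 0, 1, 0, 0, 0, -210, 92, 0, 1, 0, 0, 0, -222, 97, 0, 1, 0, 0, 0, -226, 99, 0, 1, 0, 0, 0, -226, 99, 0, 1, 0, 0, 0, -226, 99, 0, 1, 0, 0, 0, -226, 99, 0, 1])

```text
time: 14.7
tool_pos: [0.5454, 0.025, 0.2883]
ee_rot: [3.141, -0.0, 1.712]
wrist_force: [0.2, 0.5, -1.2]
width: 0.0195
finger_force: 30.0
```

```bash
python3 - <<'E'
from h import *
go((.5465,.0243,.164))
a=snap('top');b=snap('scene')
o=np.hstack([cv2.resize(a['color'][200:320,240:340],(400,480),interpolation=2),cv2.resize(b['color'][130:290,310:440],(390,480),interpolation=2)])
cv2.imwrite('pics/br.png',o[:,:,::-1])
E
```

```text
t 14.7 pos [0.5454 0.025  0.2883] yaw 98.1 rv [ 0.03 -0.02 -0.  ] d [ -0.9   1.  124.3] w 0.0195 f [ 0.2  0.5 -1.2]
```

View pics/br.png

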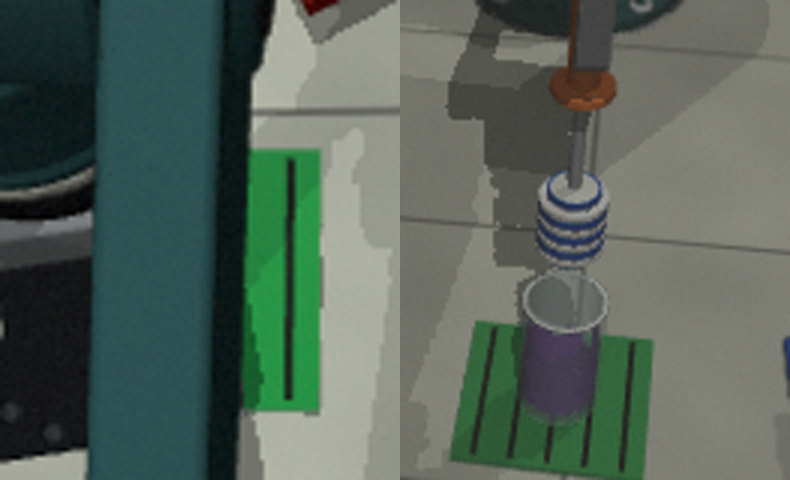

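Call:
arm_command(targets=[0, 0, 0, -1, 1, 0, 1, 0, 0, 0, -1, 1, 10, 1, 0, 0, 0, -1, 1, 25, 1, 0, 0, 0, -1, 1, 40, 1, 0, 0, 0, -1, 1, 52, 1, 0, 0, 0, -1, 1, 60, 1, 0, 0, 0, -1, 1, 65, 1, 0, 0, 0, -1, 1, 65, 1, 0, 0, 0, -1, 1, 65, 1])

```text
time: 15.7
tool_pos: [0.5472, 0.0231, 0.2235]
ee_rot: [3.141, 0.0, 1.71]
wrist_force: [0.2, 0.2, -0.8]
width: 0.0196
finger_force: 30.0
```

```bash
python3 - <<'E'
from h import *
go((.5465,.0243,.164)); print(robot.get_obs()['wrist_torque'])
a=snap('wrist');b=snap('scene')
o=np.hstack([cv2.resize(a['color'][150:300,250:410],(400,375),interpolation=2),cv2.resize(b['color'][165:290,310:440],(390,375),interpolation=2)])
cv2.imwrite('pics/br2.png',o[:,:,::-1])
E
```

```text
t 15.7 pos [0.5472 0.0231 0.2235] yaw 98.0 rv [0.05 0.01 0.  ] d [ 1.3 -0.5 59.5] w 0.0196 f [ 0.2  0.2 -0.8]
[-0.05963006  0.02025454  0.02588176]
```

View pics/br2.png

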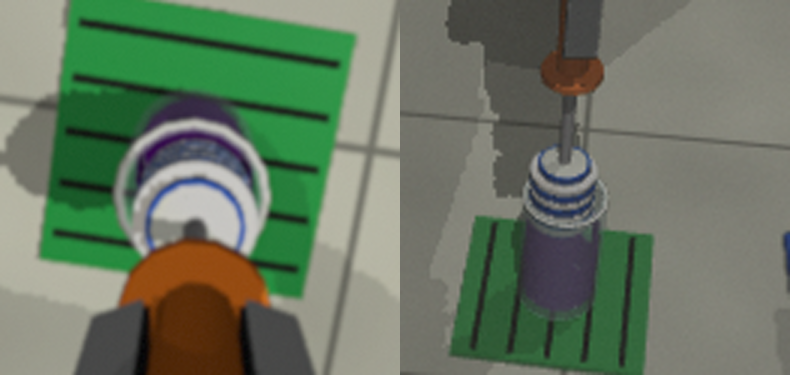

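Call:
arm_command(targets=[0, 0, 0, 0.5, 0, 15, 1, 0, 0, 0, 0.5, 0, 35, 1, 0, 0, 0, 0.5, 0, 50, 1, 0, 0, 0, 0.5, 0, 58, 1, 0, 0, 0, 0.5, 0, 60, 1, 0, 0, 0, 0.5, 0, 60, 1, 0, 0, 0, 0.5, 0, 60, 1])

```text
time: 16.5
tool_pos: [0.5474, 0.0236, 0.1639]
ee_rot: [3.14, 0.0, 1.711]
wrist_force: [0.3, 0.2, -0.9]
width: 0.0194
finger_force: 30.0
```

Call:
arm_command(targets=[0, 0, 0, 0, 0, 1, 1, 0, 0, 0, 0, 0, -10, 1, 0, 0, 0, 0, 0, -30, 1, 0, 0, 0, 0, 0, -48, 1, 0, 0, 0, 0, 0, -54, 1, 0, 0, 0, 0, 0, -54, 1, 0, 0, 0, 0, 0, -54, 1, 0, 0, 0, 0, 0, -40, 1, 0, 0, 0, 0, 0, -20, 1, 0, 0, 0, 0, 0, -5, 1, 0, 0, 0, 0, 0, 1, 1, 0, 0, 0, 0, 0, 1, 1, 0, 0, 0, 0, 0, 1, 1, 0, 0, 0, 0, 0, 1, 1])

```text
time: 17.9
tool_pos: [0.5474, 0.0236, 0.1629]
ee_rot: [3.14, 0.0, 1.711]
wrist_force: [-0.5, 1.0, 0.3]
width: 0.0197
finger_force: 30.0
```

Call:
arm_command(targets=[0, 0, 0, 0, 0, -10, 1, 0, 0, 0, 0, 0, -30, 1, 0, 0, 0, 0, 0, -48, 1, 0, 0, 0, 0, 0, -55, 1, 0, 0, 0, 0, 0, -55, 1, 0, 0, 0, 0, 0, -55, 1, 0, 0, 0, 0, 0, -40, 1, 0, 0, 0, 0, 0, -20, 1, 0, 0, 0, 0, 0, -5, 1, 0, 0, 0, 0, 0, 0, 1, 0, 0, 0, 0, 0, 0, 1, 0, 0, 0, 0, 0, 0, 1, 0, 0, 0, 0, 0, 0, 1])

```text
time: 19.2
tool_pos: [0.5474, 0.0236, 0.1629]
ee_rot: [3.14, 0.0, 1.71]
wrist_force: [-0.7, -0.1, -0.5]
width: 0.0195
finger_force: 30.0
```

Call:
arm_command(targets=[0, 0, 0, 0, 0, -10, 1, 0, 0, 0, 0, 0, -30, 1, 0, 0, 0, 0, 0, -50, 1, 0, 0, 0, 0, 0, -60, 1, 0, 0, 0, 0, 0, -70, 1, 0, 0, 0, 0, 0, -90, 1, 0, 0, 0, 0, 0, -110, 1, 0, 0, 0, 0, 0, -122, 1, 0, 0, 0, 0, 0, -125, 1, 0, 0, 0, 0, 0, -125, 1, 0, 0, 0, 0, 0, -125, 1])

```text
time: 20.3
tool_pos: [0.5464, 0.0236, 0.2857]
ee_rot: [-3.139, -0.001, 1.71]
wrist_force: [-0.3, -0.1, -0.7]
width: 0.0195
finger_force: 30.0
```

```bash
python3 - <<'E'
from h import *
go((.4165,.2336,.288)); s=snap('scene'); H=cv2.cvtColor(s['color'],cv2.COLOR_RGB2HSV)
cv2.imwrite('pics/br3.png',s['color'][120:300,300:520,::-1])
E
```

```text
t 20.3 pos [0.5464 0.0236 0.2857] yaw 98.0 rv [-0.12 -0.03  0.  ] d [226.  -99.4  -2. ] w 0.0195 f [-0.3 -0.1 -0.7]
```

View pics/br3.png

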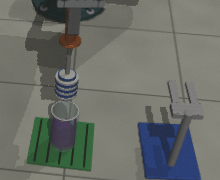

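The jar still stands on the pad at about (62,130) in the crop, and the brush is clear above it at (67,80). The empty fork is at (185,98).

Call:
arm_command(targets=[0, 0, 0, 10, -4, -2, 1, 0, 0, 0, 35, -15, -2, 1, 0, 0, 0, 65, -28, -2, 1, 0, 0, 0, 95, -41, -2, 1, 0, 0, 0, 125, -55, -2, 1, 0, 0, 0, 155, -68, -2, 1, 0, 0, 0, 185, -81, -2, 1, 0, 0, 0, 210, -92, -2, 1, 0, 0, 0, 222, -97, -2, 1, 0, 0, 0, 226, -99.5, -2, 1, 0, 0, 0, 226, -99.5, 20, 1, 0, 0, 0, 226, -99.5, 50, 1, 0, 0, 0, 226, -99.5, 80, 1, 0, 0, 0, 226, -99.5, 95, 1, 0, 0, 0, 226, -99.5, 99, 1, 0, 0, 0, 226, -99.5, 99, 1, 0, 0, 0, 226, -99.5, 99, 1])

```text
time: 22.05
tool_pos: [0.4178, 0.2337, 0.1897]
ee_rot: [3.139, -0.001, 1.71]
wrist_force: [0.2, -0.0, 0.0]
width: 0.0198
finger_force: 30.0
```

```bash
python3 - <<'E'
from h import *
go((.5175,.242,.185));go((.4178,.2336,.185))
E
```

```text
t 22.05 pos [0.4178 0.2337 0.1897] yaw 98.0 rv [ 0.16 -0.04 -0.  ] d [-5.6 99.8  5. ] w 0.0198 f [ 0.2 -0.   0. ]
t 22.05 pos [0.4178 0.2337 0.1897] yaw 98.0 rv [ 0.16 -0.04 -0.  ] d [-0.1 -0.1  4.7] w 0.0198 f [ 0.2 -0.   0. ]
```

Call:
arm_command(targets=[0, 0, 0, -0.3, 5, 4, 1, 0, 0, 0, -1.5, 25, 4, 1, 0, 0, 0, -2.7, 48, 4, 1, 0, 0, 0, -4, 70, 4, 1, 0, 0, 0, -5, 88, 4, 1, 0, 0, 0, -5.6, 98, 4, 1, 0, 0, 0, -5.7, 100, 4, 1, 0, 0, 0, -5.7, 100, 4, 1, 0, 0, 0, -5.7, 100, 4, 1])

```text
time: 22.95
tool_pos: [0.5161, 0.2419, 0.1842]
ee_rot: [-3.142, -0.0, 1.711]
wrist_force: [0.7, -0.2, -0.9]
width: 0.0195
finger_force: 30.0
```

```bash
python3 - <<'E'
from h import *
go((.5175,.242,.173))
a=snap('wrist');b=snap('scene')
o=np.hstack([cv2.resize(a['color'][150:300,250:410],(400,375),interpolation=2),cv2.resize(b['color'][165:290,430:560],(390,375),interpolation=2)])
cv2.imwrite('pics/br4.png',o[:,:,::-1])
E
```

```text
t 22.95 pos [0.5161 0.2419 0.1842] yaw 98.0 rv [-0.   -0.01  0.  ] d [-0.1  1.4 11.2] w 0.0195 f [ 0.7 -0.2 -0.9]
```

View pics/br4.png

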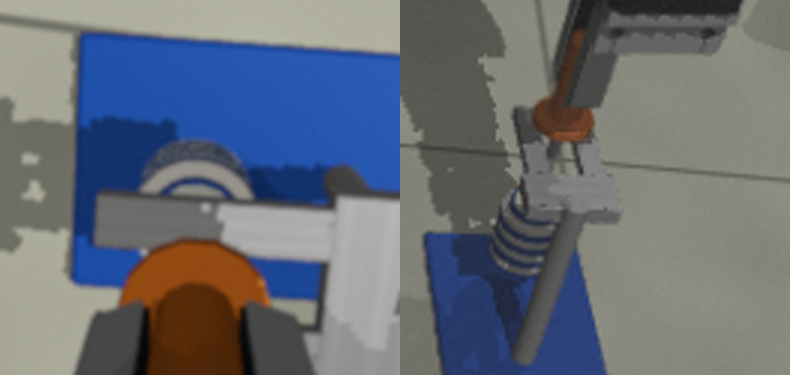

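The stem is in the slot, with the collar just above the prongs. Next I lower it, release and retreat.

Call:
arm_command(targets=[0, 0, 0, 0, 1, 4, 1, 0, 0, 0, 0, 1, 8, 1, 0, 0, 0, 0, 1, 10.5, 1, 0, 0, 0, 0, 1, 11.5, 1, 0, 0, 0, 0, 1, 11.5, 1, 0, 0, 0, 0, 1, 11.5, 0.5, 0, 0, 0, 0, 1, 11.5, 0.2, 0, 0, 0, 0, 1, 11.5, -0.3, 0, 0, 0, 0, 1, 11.5, -1, 0, 0, 0, 0, 1, 11.5, -1, 0, 0, 0, 0, 1, 11.5, -1, 0, 0, 0, 0, 1, 11.5, -1, 0, 0, 0, 0, 1, 0, -1, 0, 0, 0, 0, 1, -30, -1, 0, 0, 0, 0, 1, -70, -1, 0, 0, 0, 0, 1, -115, -1, 0, 0, 0, 0, 1, -115, -1, 0, 0, 0, 0, 1, -115, -1, 0, 0, 0, 0, 1, -115, -1, 0, 0, 0, 0, 1, -115, -1])

```text
time: 25.05
tool_pos: [0.517, 0.2417, 0.2969]
ee_rot: [-3.138, 0.001, 1.71]
wrist_force: [-0.3, 0.7, -1.1]
width: 0.0942
finger_force: 0.0
```

```bash
python3 - <<'E'
from h import *
go((.5175,.242,.3))
a=snap('wrist');b=snap('scene')
o=np.hstack([cv2.resize(a['color'][140:380,250:410],(250,375),interpolation=2),b['color'][60:435,80:530]])
cv2.imwrite('pics/br5.png',o[:,:,::-1])
E
```

```text
t 25.05 pos [0.517  0.2417 0.2969] yaw 98.0 rv [-0.21  0.04 -0.  ] d [ 0.2  0.5 -3.1] w 0.0942 f [-0.3  0.7 -1.1]
```

View pics/br5.png

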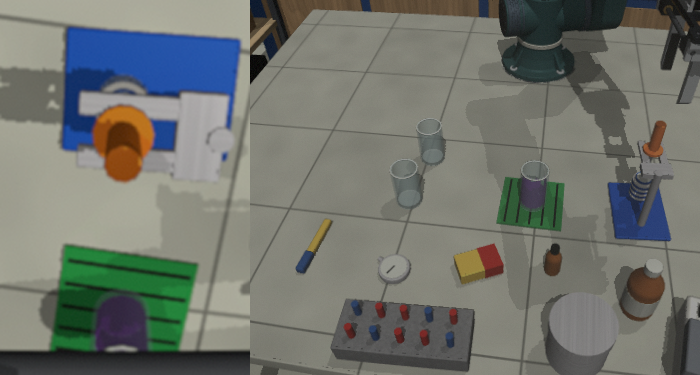

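The brush hangs on the prongs, the jar stands on the pad and the other things look undisturbed. I'm handing the job in.

```bash
python3 -c "
from bench import robot
print(robot.close_job())"
```

```text
the job is handed in; nothing more can be done
None
```

I handed the job in at about 25 s: the stained jar was set on the pad and scrubbed with three strokes, and the brush is back on its prongs; no verdict was returned, and I viewed 12 pictures, two over the limit of 10.

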